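Sanitise the belt buckles at the dry cleaner's counter

ROBOT

A 6-joint arm with a two-finger parallel gripper is mounted at the origin on the work surface. World frame = base frame: x ahead of the robot, y to its left, z up, the work surface at z = 0. Lengths are in m, angles in rad, forces in N, time in s.
With the tool pointing down it reaches from about 0.3 to 0.875 m from the base axis. Payload 4.2 kg.
Tool frame: the origin (TCP) lies at the very end of the fingers, on their centre line; the grasp point (between the pads) lies 19 mm behind it; z points along the fingers, y is the line along which they close (so a half turn about z gives the same grasp; the last joint's range is limited). The gripper opens to 85 mm and grips with 20 to 120 N. Pads are 22 mm wide; open, the fingers measure 114 mm over their backs; the gripper's body (76 mm by 85 mm) begins 54 mm behind the grasp point. The pads swing forward as they close: fully open they stand 13 mm farther back than shut.
Start: joints at [-1.149, 0.32, 1.565, -0, 1.257, -0.02], TCP at [0.246, -0.52, 0.231] pointing down, gripper open.
Joint ranges: [-3.11, 3.11], [-0.84, 2.01], [0.21, 2.61], [-1.34, 4.49], [0.05, 2.63], [-2.56, 2.56]. Speed limits (rad/s): [2.57, 2.57, 3.14, 3.14, 3.14, 3.14].

INTERFACE

Orientations are given as a unit quaternion [x, y, z, w].
In Python, from plant import ctrl gives the robot as it stands. The module is installed in compiled form; this text tells all that it offers. Calls block until the motion is done:
- ctrl.move_pose(position, orientation): joint-space move of the TCP to a pose.
- ctrl.move_linear(position, orientation=None, feed=0.15, guard=None): straight line of the TCP; orientation=None keeps the orientation; feed is the mean speed in m/s. With guard (N) it stops when the force on the tool has changed by that much, and returns True; else False.
- ctrl.move_j(angles): joint-space move.
- ctrl.gripper_to(opening, f_grip=None): finger opening in m; f_grip is the grip in N (None keeps the last); returns when the fingers have stopped.
- ctrl.pause(seconds).
- ctrl.solve_ik(position, orientation): joint angles nearest the present ones, or None.
- ctrl.capture(name): name is "scene" or "top"; returns a dict with "image" (420x560x3 uint8, red, green, blue), "depth" (420x560 float32, m along the optical axis (not along the pixel's ray), 0 where there is no reading), "fov_y" (degrees; the focal length in pixels is half the picture's height over the tangent of half this angle, whatever the lens; pixels are square), "cx", "cy" (the principal point, pixels), "R" (3x3) and "t" (3): a world point X has camera coordinates R X + t. Camera axes: x right, y down, z forward; pixel columns grow to the right and rows downward; lengths in m; the calibration is good to about 2 mm. A picture is of the moment at which its call begins.
A pose or a line that the arm cannot do raises ctrl.MotionError and nothing moves.
- ctrl.close_job(): hands the job in; it is judged then, once.
Readings, each from a call of its own:
- ctrl.read_time_s(): time.
- ctrl.read_q(): joint angles.
- ctrl.read_qvel(): joint speeds.
- ctrl.read_effort(): joint torques, N m.
- ctrl.read_tool_pos(): TCP position.
- ctrl.read_eef_rot(): TCP orientation.
- ctrl.read_contact_force(): force on the tool from outside, world axes, zero at the start.
- ctrl.read_ft_torque(): the same for the moment, N m.
- ctrl.read_gripper_width(): finger opening in m.
- ctrl.read_finger_force(): force on a finger pad.
Only numpy, scipy, OpenCV 4.12 (cv2) and the standard library are available. Lean on these libraries where they do the work, as an engineer would, in place of code of your own. Each camera call takes 0.05 s, during which the arm holds its last target. There are 200 camera calls.

TASK

Put every belt buckle from the sorting tray into the drawer of the UV cabinet, all lying flat on the drawer's floor with none on top of another, and leave the round coat button in the tray. Shut the drawer fully, set the timer knob to 20 minutes, and only then press the start button right down for a moment: the lamp must never be started while the drawer is open. Leave the other things on the counter where they are.

Things in the scene. Friction and masses are not known exactly. Their poses are not given: they have to be found in the camera images.
- steriliser: UV sanitising cabinet, white metal box fixed to the counter, 242 mm deep (its x), 310 wide (its y), 125 high. Origin: centre of the underside; own -x is the front (drawer, towards the robot). On top, a grey metal control strip (own x -99 to -1 mm) has the timer knob (own x -56, y +70) and the start button (own x -56, y -30); behind it a lamp hood stands 26 mm above the top (own x +12 to +117).
- drawer (a joint): how far the cabinet's one drawer is pulled out, m: 0 fully shut, 0.150 fully open; it slides along the cabinet's -x, stays where it is left and moves with about 2 N. It starts shut or up to 25 mm ajar.
- drawer_handle (a point): middle of the drawer's level steel bar handle: bar 11 mm thick, 120 long along the cabinet's y, its axis 35 mm in front of the drawer's front panel, 40 mm below the cabinet's top and 27 mm below the panel's top edge; two posts join it to the panel 51 mm either side of the middle. The panel is 306 mm wide, 66 high. Axes as the cabinet's.
- drawer_floor (a point): centre of the drawer's steel inner floor, moving with the drawer, 56 mm above the counter; axes as the cabinet's. The floor is 208 mm (its x) by 276 mm (its y); side and back walls rise 31 mm above it and are 5 mm thick; the front panel's top edge is 56 mm above it. With the drawer fully open, own x from -104 to about +34 mm lies clear of the cabinet.
- timer (a joint): angle of the timer knob, rad: 0 at the zero mark, growing clockwise seen from above, stop at 4.712 (30 minutes). The scale is even, 9 degrees (0.157 rad) a minute: 20 minutes is 3.142 rad. It stays where it is left (friction 0.03 N m) and starts between 0.6 and 14 minutes.
- timer_grip (a point): on the timer knob's vertical axis at the height to grip, 28 mm above the cabinet's top. The knob is a black disc 52 mm across, 7 mm high, with a bar grip 46 mm long and 12 mm thick; the bar's top is 8 mm above this point, its foot 19 mm below. This point turns with the knob: its x axis runs along the bar towards the pointer end, marked with a white line.
- mark_20 (a point): the printed 20-minute mark of the timer, 36 mm from the knob's axis. The scale has a short tick a minute and seven long ones, 0 to 30 by fives. With the cabinet's back as up, zero lies at half past seven on a clock face (cabinet's -x, +y diagonal), 15 at twelve (+x), and 20, the fifth long tick, at half past one (+x, -y diagonal).
- start (a joint): travel of the spring start button, m: 0 up, 0.006 fully down; pressed when beyond 0.004 for a tenth of a second; takes about 4 to 5 N straight down and springs back.
- start_top (a point): centre of the top face of the start button: white, round, 24 mm across, in a black housing 40 mm across; the face is 22 mm above the cabinet's top, the housing 12 mm.
- tray: shallow grey sorting tray fixed to the counter, 192 mm (its x) by 220 mm (its y), 12 mm high, floor 4 mm thick, so the ribs stand 8 mm above the floor; 2 (along x) by 3 (along y) compartments of 90 by 68 mm, ribs 4 mm thick, centres at own x -47, +47 mm and y -72, 0, +72 mm. Origin: centre of its underside, z up.
- buckle1: a solid steel ratchet belt buckle, a plain rounded block 44 mm (its x) by 34 mm (its y) by 16 mm high, 70 g, lying flat in one compartment of the tray, its long side roughly along the tray's y; origin at the centre of the block. Absent in some runs.
- buckle2: a solid steel ratchet belt buckle, a plain rounded block 44 mm (its x) by 34 mm (its y) by 16 mm high, 70 g, lying flat in one compartment of the tray, its long side roughly along the tray's y; origin at the centre of the block. Absent in some runs.
- buckle3: a solid steel ratchet belt buckle, a plain rounded block 44 mm (its x) by 34 mm (its y) by 16 mm high, 70 g, lying flat in one compartment of the tray, its long side roughly along the tray's y; origin at the centre of the block. Absent in some runs.
- buckle4: a solid steel ratchet belt buckle, a plain rounded block 44 mm (its x) by 34 mm (its y) by 16 mm high, 70 g, lying flat in one compartment of the tray, its long side roughly along the tray's y; origin at the centre of the block. Absent in some runs.
- buckle5: a solid steel ratchet belt buckle, a plain rounded block 44 mm (its x) by 34 mm (its y) by 16 mm high, 70 g, lying flat in one compartment of the tray, its long side roughly along the tray's y; origin at the centre of the block. Absent in some runs.
- coat_button: a round domed steel coat button, 28 mm across, 7.5 mm high, lying in a compartment of the tray; not a buckle, it stays there. Origin: centre of its underside.
- thread_spool: bystander: grey thread spool standing on the counter, 34 mm across, 46 mm high.
- gel_pump: bystander: clear pump bottle, 60 mm across, 163 mm high.
- stapler: bystander: black stapler, 150 mm long, about 50 mm high.
- tape_measure: bystander: yellow tape-measure case, 62 by 34 mm, 58 mm high.

How it is judged:
By the outcome, as a careful person would: the job done as asked, in the order asked, and still so for the second after the job is handed in, with the robot touching nothing.
Of buckle1, buckle2, buckle3, buckle4, buckle5 only 3 to 5 are there at a start; the rules pass over those that are not, and their reading is None.
At some moment in a run one of buckle1, buckle2, buckle3, buckle4, buckle5 may be knocked a few centimetres aside while the robot is not near it.
Once in a run the grip may slacken for a moment while it holds something.
It also fails if it takes over 210 s, if anything falls off the work surface, if the arm or the gripper's body presses on something with over 40 N, if the wrist force passes 120 N, or if a joint passes its speed limit or range.

## Working session

There is one attempt and no reset: what is moved stays moved. The work goes in short steps, each a Python script; the robot and the scene stay as the last script left them, time stands still between calls to the robot, and variables do not carry over. Pictures are saved under pics/ and viewed, at most 14 in all, crops included, and the job is handed in when it is done.

```bash
ls; mkdir -p pics
python3 - <<'E'
from plant import ctrl
import cv2,numpy as np
for n in("scene","top"):
    c=ctrl.capture(n);cv2.imwrite(f"pics/{n}0.png",c["image"][:,:,::-1]);np.savez(f"{n}0.npz",**c)
    print(n,c["fov_y"],c["cx"],c["cy"],c["R"].round(3).tolist(),c["t"].round(3).tolist(),"cam",(-c["R"].T@c["t"]).round(3),(c["depth"]>0).mean())
print(ctrl.read_time_s(),ctrl.read_eef_rot())
E
```

```text
pics
scene 42.404871775198664 280.76961859312047 212.9014854606643 [[-0.816, 0.577, -0.007], [0.479, 0.67, -0.567], [-0.323, -0.466, -0.824]] [0.478, -0.241, 1.642] cam [1.036 0.651 1.219] 0.9960926870748299
top 52.15797941221814 277.49994839415814 207.4711555995298 [[0.007, -1.0, -0.016], [-0.992, -0.005, -0.126], [0.126, 0.017, -0.992]] [0.012, 0.597, 1.395] cam [ 0.417 -0.008  1.459] 0.9960884353741497
0.1 [ 9.75700687e-01  2.19106205e-01 -1.71637291e-04 -7.82140866e-04]
```

View pics/scene0.png

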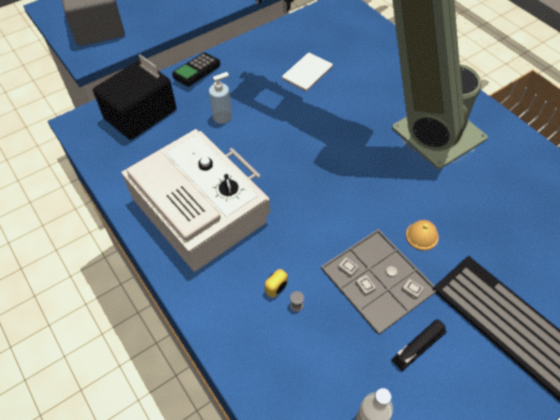

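View pics/top0.png

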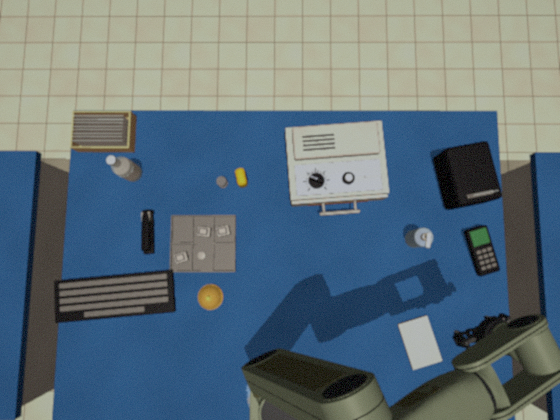

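The scene shows the cabinet (around 195,195 in scene; 337,165 in top) with its handle facing the robot, plus the tray (378,280; 203,243) with three buckles and a coat button. I'll zoom in next.

Run:
```python
import cv2,numpy as np
s=cv2.imread("pics/scene0.png");t=cv2.imread("pics/top0.png")
z=lambda im,x,y,w,h,W,H:cv2.resize(im[y:y+h,x:x+w],(W,H),interpolation=cv2.INTER_CUBIC)
a=np.hstack([z(t,165,209,75,66,400,352),z(t,281,115,113,104,400,352)])
b=np.hstack([z(s,318,225,122,108,400,248+106)[:248],z(s,120,125,155,140,400,352)[:248]])
cv2.imwrite("pics/zoom0.png",np.vstack([a,b]))
```

```text
(no output)
```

View pics/zoom0.png

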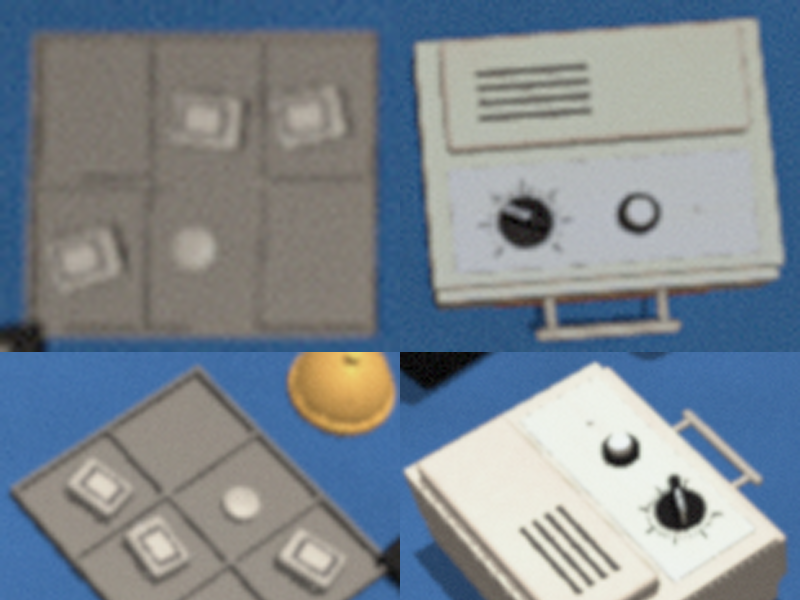

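The zoom shows three buckles: two in the top-row middle and right compartments and one bottom-left. The coat button is in the bottom-middle. The knob is at about (525,220) in the zoom and the start button at (638,213). Next I'll measure from both views.

```bash
cat > vis.py <<'E'
import cv2,numpy as np
def f(c): return c["image"].shape[0]/2/np.tan(np.radians(float(c["fov_y"]))/2)
def ray(c,px):
    px=np.atleast_2d(px).astype(float)
    d=np.c_[(px[:,0]-c["cx"])/f(c),(px[:,1]-c["cy"])/f(c),np.ones(len(px))]@c["R"]
    return -c["R"].T@c["t"],d
def plane(c,px,z):
    o,d=ray(c,px); return o+d*((z-o[2])/d[:,2])[:,None]
def proj(c,X):
    p=np.atleast_2d(X)@c["R"].T+c["t"]; return p[:,:2]/p[:,2:]*f(c)+[c["cx"],c["cy"]]
def tri(c1,p1,c2,p2):
    o1,d1=ray(c1,p1);o2,d2=ray(c2,p2);d1,d2=d1[0],d2[0]
    s=np.linalg.lstsq(np.c_[d1,-d2],o2-o1,rcond=None)[0]
    a,b=o1+s[0]*d1,o2+s[1]*d2; return (a+b)/2,np.linalg.norm(a-b)
def cloud(c):
    h,w=c["depth"].shape;v,u=np.mgrid[:h,:w]
    o,d=ray(c,np.c_[u.ravel(),v.ravel()]); P=o+d*c["depth"].reshape(-1,1)
    P[c["depth"].ravel()==0]=np.nan; return P.reshape(h,w,3)
def load(n): return dict(np.load(n+".npz"))
def rect(P):
    (x,y),(w,h),a=cv2.minAreaRect(P[:,:2].astype(np.float32)*1000); return np.round([x,y,w,h,a],1)
E
python3 - <<'E'
from vis import *
for n in("scene0","top0"):
    c=load(n);P=cloud(c);im=c["image"];hsv=cv2.cvtColor(im,cv2.COLOR_RGB2HSV)
    blue=(hsv[...,0]>95)&(hsv[...,0]<125)&(hsv[...,1]>130)
    b=P[blue];b=b[(b[:,0]>.4)&(b[:,0]<.7)&(abs(b[:,1])<.4)];print(n,"counter z",np.nanmedian(b[:,2]),np.nanstd(b[:,2]))
    # cabinet blob: connected region z>.1
    m=((P[...,2]>.11)&(P[...,2]<.17)).astype(np.uint8);k,l,s,cc=cv2.connectedComponentsWithStats(m)
    for i in range(1,k):
        if s[i,4]>1000:
            Q=P[l==i];top=Q[(Q[:,2]>.115)&(Q[:,2]<.135)]
            print("blob",s[i],"rect",rect(Q[Q[:,2]>.118]),"z",np.median(top[:,2]))
            h=Q[(Q[:,2]>.143)&(Q[:,2]<.16)];print(" hood",rect(h) if len(h) else None, np.median(h[:,2]))
    # tray: low saturation
    g=(hsv[...,1]<90)&(P[...,2]<.035)&(P[...,0]>.3)&(P[...,0]<.85)
    m=cv2.morphologyEx(g.astype(np.uint8),cv2.MORPH_OPEN,np.ones((3,3)));k,l,s,cc=cv2.connectedComponentsWithStats(m)
    for i in range(1,k):
        if 1500<s[i,4]<12000:
            pts=np.argwhere(l==i)[:,::-1];print("grey",s[i],rect(plane(c,pts,.012)),"z",np.nanmedian(P[l==i][:,2]))
            t=(l==i);t=cv2.morphologyEx(t.astype(np.uint8),cv2.MORPH_CLOSE,np.ones((9,9)))>0
            br=(t&(im.min(2)>np.median(im.min(2)[t])+22)).astype(np.uint8)
            k2,l2,s2,c2=cv2.connectedComponentsWithStats(br)
            for j in range(1,k2):
                if s2[j,4]>12:
                    p=np.argwhere(l2==j)[:,::-1];print("  bright",s2[j,4],c2[j].round(1),plane(c,c2[j],.02).round(4),rect(plane(c,p,.02)),"depth z",np.nanmax(P[l2==j][:,2]).round(4))
E
```

```text
scene0 counter z 0.0016538684030940054 0.002662340359888933
blob [  92   56   79   60 2497] rect [ 702.  -598.3  189.1  150.7   12.5] z 0.1306792774274501
 hood [ 629.9 -614.1    7.2   80.    13.2] 0.15110882109159496
blob [ 121  129  148  126 9560] rect [ 737.3 -171.2  244.9  317.     4.8] z 0.12745155259752716
 hood [ 757.8 -168.8  188.7  272.8    4.5] 0.1524188987171311
grey [   0    0  111  116 4525] [ 8.1160e+02 -1.0832e+03  2.2220e+02  6.9570e+02  1.0000e-01] z -0.7442935317872843
grey [  322   230   238   167 10679] [415.  420.1 261.3 601.5  23.2] z 0.01384324444933882
  bright 158 [347.9 264.9] [[0.52   0.2005 0.02  ]] [519.8 200.6  31.5  40.4  11.5] depth z 0.0269
  bright 85 [391.4 270.3] [[0.4412 0.2755 0.02  ]] [441.2 275.1  25.4  26.7  14.8] depth z 0.0199
  bright 164 [365.8 283.2] [[0.5168 0.2657 0.02  ]] [516.2 265.5  41.6  32.1  82.8] depth z 0.0285
  bright 160 [412.7 286.8] [[0.4295 0.3402 0.02  ]] [429.3 340.8  30.9  40.8  18.1] depth z 0.027
top0 counter z -0.0005704673866198107 0.0031773243614547247
blob [ 285  121  104   83 7318] rect [ 737.2 -171.8  246.1  310
[... 464 characters left out ...]
ight 434 [182.6 229.4] [[0.5234 0.3356 0.02  ]] [523.3 335.9  90.5  64.1   1.8] depth z 0.0139
  bright 421 [181.3 257.1] [[0.4304 0.3367 0.02  ]] [428.2 336.1  86.9  64.    1.8] depth z 0.0279
  bright 108 [142.1 278. ] [[0.3607 0.4653 0.02  ]] [360.  475.6   9.1 174.2   5.9] depth z 0.0263
  bright 109 [142.9 285.5] [[0.3361 0.4615 0.02  ]] [335.8 466.3  10.5 157.3   6.1] depth z 0.0253
  bright 19 [110.5 288.7] [[0.3248 0.5693 0.02  ]] [3.238e+02 5.676e+02 6.500e+00 3.360e+01 4.000e-01] depth z 0.0264
  bright 107 [144.4 293.1] [[0.3113 0.4553 0.02  ]] [310.9 463.3  10.3 160.1   4.8] depth z 0.0262
grey [ 501  163   39  135 3939] [ 532.8 -794.3  449.3  103.1    0. ] z -0.16164239440141626
```

```bash
cat > m.py <<'E'
from vis import *
C=np.array([.7373,-.1715,0]);yaw=np.radians(4.75)
Rz=lambda a:np.array([[np.cos(a),-np.sin(a),0],[np.sin(a),np.cos(a),0],[0,0,1]])
def toc(P): return (np.asarray(P)-C)@Rz(yaw)
def tow(p): return C+Rz(yaw)@np.asarray(p)
E
python3 - <<'E'
from m import *
S,T=load("scene0"),load("top0")
guess=dict(b1=(.52,.2005,.02),b2=(.5168,.2657,.02),b3=(.4295,.3402,.02),cb=(.4412,.2755,.01))
def bright(c,X,thr,rad):
    u,v=proj(c,X)[0].round().astype(int);g=c["image"].min(2).astype(float);w=g[v-rad:v+rad+1,u-rad:u+rad+1]
    m=(w>thr*w.max()+(1-thr)*np.median(g[v-10:v+11,u-10:u+11])).astype(np.uint8)
    k,l,s,cc=cv2.connectedComponentsWithStats(m);i=1+np.argmax(s[1:,4])
    return cc[i]+[u-rad,v-rad],(np.argwhere(l==i)[:,::-1]+[u-rad,v-rad])
for n,X in guess.items():
    for thr in(.3,.55):
        a,pa=bright(S,X,thr,8);b,pb=bright(T,X,thr,7);p,e=tri(S,a,T,b)
        print(n,thr,p.round(4),"gap",round(e,4),"S",rect(plane(S,pa,.02)),"T",rect(plane(T,pb,.02)))
# start button: white disc inside dark housing ; knob dark
for n,X in dict(btn=(-.056,-.03,.147),knob=(-.056,.07,.135)).items():
    q=[]
    for c in(S,T):
        u,v=proj(c,tow(X))[0].round().astype(int);r=12
        g=c["image"].max(2)[v-r:v+r+1,u-r:u+r+1];d=(g<100).astype(np.uint8)
        k,l,s,cc=cv2.connectedComponentsWithStats(d);i=1+np.argmax(s[1:,4]);h=cv2.convexHull(np.argwhere(l==i)[:,::-1].astype(np.int32))
        M=cv2.moments(h);ctr=np.array([M["m10"]/M["m00"],M["m01"]/M["m00"]])+[u-r,v-r]
        q.append(ctr);print(n,(u,v),ctr.round(1),s[i].tolist(),toc(plane(c,ctr,X[2])).round(4))
    p,e=tri(S,q[0],T,q[1]);print(n,p.round(4),toc(p).round(4),round(e,4))
for n,c in(("S",S),("T",T)):
    P=toc(cloud(c));hs=cv2.cvtColor(c["image"],cv2.COLOR_RGB2HSV)
    m=(P[...,0]<-.135)&(P[...,0]>-.22)&(abs(P[...,1])<.09)&(P[...,2]>.06)&(P[...,2]<.11);Q=P[m]
    print(n,"handle",len(Q),np.median(Q,0).round(4),Q.min(0).round(4),Q.max(0).round(4))
    far=Q[Q[:,0]<np.percentile(Q[:,0],50)];print(far.mean(0).round(4))
    m=(P[...,0]<-.119)&(P[...,0]>-.16)&(abs(P[...,1])<.15)&(abs(P[...,1])>.08)&(P[...,2]>.05)&(P[...,2]<.13);Q=P[m]
    print(" panel",len(Q),Q[:,0].min(),np.median(Q,0))
t=T["image"];cv2.imwrite("pics/knob.png",np.hstack([cv2.resize(im[v-17:v+17,u-17:u+17,::-1],(400,400),interpolation=cv2.INTER_CUBIC) for c,im in((T,t),(S,S["image"])) for u,v in[proj(c,tow((-.056,.07,.14)))[0].round().astype(int)]]))
E
```

```text
b1 0.3 [0.5192 0.1991 0.016 ] gap 0.0023 S [520.2 200.6  29.5  40.4  10.8] T [518.1 200.4  29.4  41.8  23.7]
b1 0.55 [0.5206 0.2033 0.0231] gap 0.0005 S [518.8 202.3  14.1  18.3  11.3] T [522.  204.1  13.5  16.9   1.3]
b2 0.3 [0.5159 0.2643 0.0179] gap 0.0016 S [517.1 264.7  40.5  29.5  85.7] T [516.6 265.3  40.3  28.3  83.2]
b2 0.55 [0.518  0.268  0.0222] gap 0.0007 S [516.9 266.9  13.4  19.7   3.4] T [5.184e+02 2.682e+02 1.350e+01 1.700e+01 3.000e-01]
b3 0.3 [0.4287 0.3387 0.0163] gap 0.0008 S [429.6 340.5  29.7  39.2  16.8] T [428.4 340.2  28.6  39.8  18.8]
b3 0.55 [0.4298 0.3425 0.0229] gap 0.0008 S [428.3 341.8  14.   19.5  14.9] T [430.8 342.8  13.4  16.8   2. ]
cb 0.3 [0.4374 0.2727 0.0112] gap 0.0011 S [441.4 276.   25.9  22.4  48.4] T [4.363e+02 2.693e+02 2.330e+01 2.360e+01 4.000e-01]
cb 0.55 [0.4366 0.2722 0.0088] gap 0.0011 S [441.6 276.   20.4  21.3   9.5] T [436.4 269.2  16.8  16.8   1.6]
btn (np.int64(203), np.int64(161)) [205.2 164.7] [8, 11, 13, 10, 67] [[-0.0521 -0.0155  0.147 ]]
btn (np.int64(349), np.int64(176)) [347.8 178. ] [6, 9, 11, 11, 40] [[-0.0632 -0.0271  0.147 ]]
btn [ 0.6804 -0.2066  0.1277] [-0.0596 -0.0302  0.1277] 0.0001
knob (np.int64(227), np.int64(187)) [227.9 186.1] [4, 0, 19, 21, 227] [[-0.0598  0.0694  0.135 ]]
knob (np.int64(316), np.int64(179)) [316. 180.] [5, 6, 15, 15, 159] [[-0.0597  0.0707  0.135 ]]
knob [ 0.6721 -0.1061  0.1362] [-0.0596  0.0705  0.1362] 0.0008
S handle 201 [-0.1583  0.0043  0.0903] [-0.1679 -0.0626  0.0821] [-0.1357  0.0654  0.098 ]
[-0.1617  0.0031  0.0908]
 panel 74 -0.12752582516553146 [-0.12240858  0.08911855  0.11374667]
T handle 168 [-0.16    0.0019  0.088 ] [-0.1662 -0.0623  0.0808] [-0.1352  0.0636  0.0966]
[-0.1633  0.0009  0.0887]
 panel 207 -0.12828914390244134 [-0.12526041 -0.08435425  0.10540346]
```

View pics/knob.png

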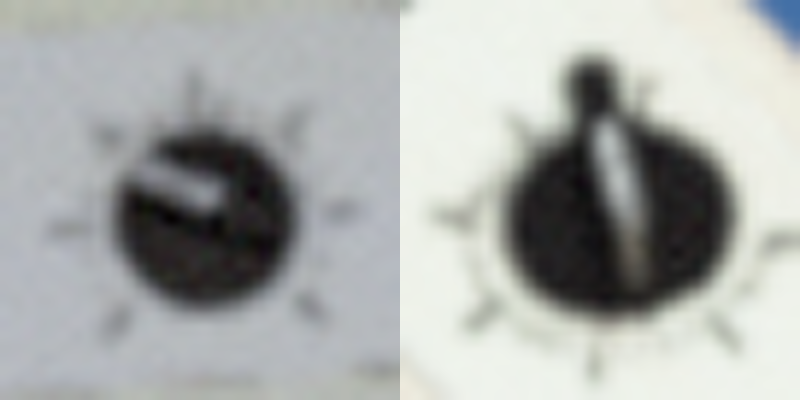

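The bar's white pointer line points at about 10 o'clock on the scale (≈8 min). I'll refine the cabinet origin from the seven long ticks in both views, then open the drawer.

```bash
cat > rob.py <<'E'
from m import *
from plant import ctrl
from scipy.spatial.transform import Rotation as Ro
def q(psi): return (Ro.from_euler("z",psi)*Ro.from_euler("x",np.pi)).as_quat().tolist()
def best(pos,psi):
    o=[(abs(j[5]),p) for p in(psi,psi+np.pi) for j in[ctrl.solve_ik(list(pos),q(p))] if j is not None]
    return min(o)[1]
def snap(n,name):
    c=ctrl.capture(n);np.savez(f"{name}.npz",**c);cv2.imwrite(f"pics/{name}.png",c["image"][:,:,::-1]);return c
E
python3 - <<'E'
from rob import *
S,T=load("scene0"),load("top0")
def un(c,z):
    u,v=proj(c,tow((-.056,.07,.14)))[0].round()-17; return (np.array(z)+.5)/(400/34)-.5+[u,v]
tt=[(118,322),(68,228),(105,130),(193,90),(293,125),(343,212),(312,305)]
ss=[(x-400,y) for x,y in[(640,95),(520,130),(450,215),(485,318),(595,365),(725,330),(780,240)]]
cen=lambda p:(np.array(p[0])+p[4]+p[1]+p[5]+p[2]+p[6])/6
p,e=tri(S,un(S,cen(ss)),T,un(T,cen(tt)));print("knob axis foot",p,toc(p),e)
for i in range(7): 
    a,e=tri(S,un(S,ss[i]),T,un(T,tt[i]));d=a-p;print(i*5,"tick ang",np.degrees(np.arctan2(d[1],d[0])).round(1),np.hypot(*d[:2]).round(4),a[2].round(4),round(e,4))
for A,B in(((140,170),(205,118)),((215,200),(238,270))):
    a,e=tri(S,un(S,B),T,un(T,A));print("pointer",a.round(4),round(e,4))
for z in(.161,): 
    d=plane(T,un(T,(140,170)),z)-plane(T,un(T,(215,200)),z);print("T dir",np.degrees(np.arctan2(d[0,1],d[0,0])))
    d=plane(S,un(S,(205,118)),z)-plane(S,un(S,(240,275)),z);print("S dir",np.degrees(np.arctan2(d[0,1],d[0,0])))
h=tow((-.1615,.001,.069));psi=best(h,yaw+np.pi/2)
up=h+[0,0,.12];print("handle",h,psi)
ctrl.gripper_to(.028,30)
ctrl.move_pose(up.tolist(),q(psi))
print("guard",ctrl.move_linear(h.tolist(),feed=.08,guard=8),ctrl.read_tool_pos(),ctrl.read_contact_force())
E
```

```text
knob axis foot [ 0.67250349 -0.10662195  0.12809425] [-0.05920153  0.07002091  0.12809425] 0.0002364128223684546
0 tick ang 144.0 0.0258 0.1707 0.035
5 tick ang 77.4 0.0261 0.1881 0.0472
10 tick ang 33.5 0.0347 0.1715 0.0331
15 tick ang 5.5 0.0358 0.1278 0.0002
20 tick ang -35.3 0.0264 0.0851 0.0358
25 tick ang -105.2 0.0246 0.0704 0.0537
30 tick ang -146.5 0.0353 0.087 0.0367
pointer [ 0.6769 -0.0877  0.1885] 0.0074
pointer [ 0.6755 -0.1059  0.1184] 0.0116
T dir 67.97795110918115
S dir -112.21649255020931
handle [ 0.57627186 -0.18387696  0.069     ] 1.6536994662646272
guard True [ 0.57404883 -0.18347022  0.07041249] [-1.33485851 -0.26125673  0.07772703]
```

```bash
sed -i 's/\.7373,/.7345,/' m.py
python3 - <<'E'
from rob import *
ctrl.gripper_to(0.0,40);print(ctrl.read_gripper_width(),ctrl.read_finger_force(),ctrl.read_tool_pos(),ctrl.read_contact_force())
p0=np.array(ctrl.read_tool_pos());d=Rz(yaw)@[-1,0,0]
print(ctrl.move_linear((p0+d*.15).tolist(),feed=.06,guard=25),ctrl.read_gripper_width())
p=np.array(ctrl.read_tool_pos());print(p,toc(p),ctrl.read_contact_force(),ctrl.read_time_s())
E
```

```text
0.009676971879597547 38.95303130149841 [ 0.57452659 -0.18343958  0.07053667] [1.25126139 0.4419473  1.78972096]
True 0.009500599651345648
[ 0.4325444  -0.19480535  0.0705134 ] [-0.3028484   0.00177909  0.0705134 ] [1.57677107 0.9880425  0.23097555] 6.3417
```

Run:
```python
from rob import *
ctrl.gripper_to(.03)
p=np.array(ctrl.read_tool_pos());ctrl.move_linear((p+[0,0,.16]).tolist(),feed=.2)
ctrl.move_j([-1.149,.32,1.565,0,1.257,-.02]);ctrl.gripper_to(.046,40)
S=snap("scene","scene1");T=snap("top","top1");print(ctrl.read_time_s())
for n,c in(("S",S),("T",T)):
    P=toc(cloud(c));m=(P[...,0]<-.13)&(P[...,0]>-.28)&(abs(P[...,1])<.125)&(P[...,2]>.04)&(P[...,2]<.066);Q=P[m]
    print(n,"floor",len(Q),np.median(Q,0).round(4),np.percentile(Q,[1,99],axis=0).round(3).tolist())
    m=(P[...,0]<-.2)&(P[...,0]>-.35)&(abs(P[...,1])<.2)&(P[...,2]>.1)&(P[...,2]<.125);Q=P[m];print(" panel top",len(Q),np.median(Q,0).round(4),np.percentile(Q,[2,98],axis=0).round(3).tolist())
    m=(P[...,0]<-.29)&(P[...,0]>-.33)&(abs(P[...,1])<.05)&(P[...,2]>.075)&(P[...,2]<.105);Q=P[m];print(" bar",len(Q),np.median(Q,0).round(4))
z=lambda im,x,y,w,h:cv2.resize(im[y:y+h,x:x+w,::-1],(400,400),interpolation=cv2.INTER_CUBIC)
cv2.imwrite("pics/zoom1.png",np.hstack([z(T["image"],280,150,120,120),z(S["image"],140,100,140,140)]))
```

```text
9.425
S floor 2753 [-0.1973  0.0037  0.0578] [[-0.253, -0.123, 0.052], [-0.142, 0.117, 0.064]]
 panel top 563 [-0.2582  0.0111  0.1116] [[-0.267, -0.143, 0.1], [-0.254, 0.151, 0.118]]
 bar 122 [-0.3006 -0.0011  0.0905]
T floor 2798 [-0.1907 -0.      0.0556] [[-0.25, -0.123, 0.049], [-0.131, 0.122, 0.063]]
 panel top 382 [-0.2617  0.0012  0.1108] [[-0.267, -0.146, 0.104], [-0.256, 0.148, 0.116]]
 bar 110 [-0.3022 -0.0015  0.089 ]
```

View pics/zoom1.png

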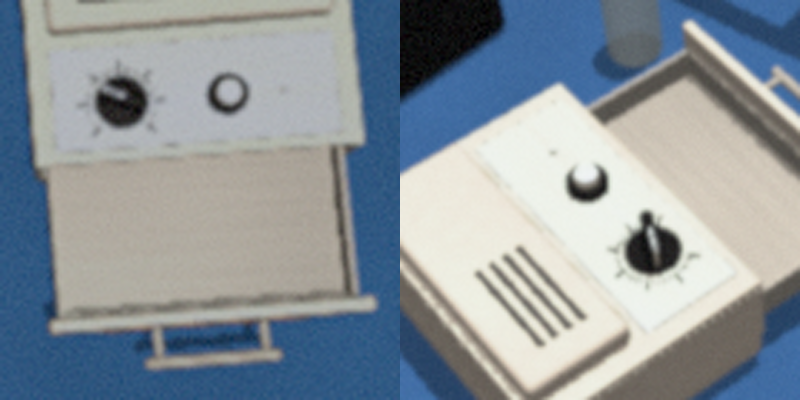

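The drawer is open with its floor measured at z≈0.056 and clear. In cabinet coordinates the usable floor runs from about −0.254 to −0.121 in x. Now for the picks, with detection repeated before each one.

```bash
cat > pick.py <<'E'
from rob import *
def buckles(c):
    P=plane(c,np.c_[np.tile(np.arange(560),420),np.repeat(np.arange(420),560)],.02).reshape(420,560,3)
    hsv=cv2.cvtColor(c["image"],cv2.COLOR_RGB2HSV);g=c["image"].min(2).astype(int)
    w=(P[...,0]>.36)&(P[...,0]<.61)&(P[...,1]>.08)&(P[...,1]<.395)&(hsv[...,1]<90)
    m=(w&(g>np.median(g[w])+20)).astype(np.uint8);k,l,s,cc=cv2.connectedComponentsWithStats(m);out=[]
    for i in range(1,k):
        if s[i,4]>40:
            x,y,a,b,t=rect(P[l==i]);long=t if a>b else t+90
            out.append((s[i,4],x/1000,y/1000,max(a,b),min(a,b),long))
    return out
def pick(x,y,long):
    ctrl.gripper_to(.046,60);p=np.array([x,y,.005]);psi=best(p,np.radians(long))
    ctrl.move_pose((p+[0,0,.09]).tolist(),q(psi))
    g=ctrl.move_linear(p.tolist(),feed=.1,guard=6);print("down guard",g,np.round(ctrl.read_tool_pos(),4))
    if g: ctrl.move_linear((np.array(ctrl.read_tool_pos())+[0,0,.001]).tolist())
    dz=ctrl.read_tool_pos()[2]-.005
    ctrl.gripper_to(.02,60);w=ctrl.read_gripper_width()
    ctrl.move_linear((p+[0,0,.18]).tolist(),feed=.2);print("w",w,ctrl.read_gripper_width());return dz
def place(lx,ly,dz):
    p=tow((lx,ly,.0580+dz));psi=best(p,yaw+np.pi/2)
    ctrl.move_pose((p+[0,0,.14]).tolist(),q(psi));w=ctrl.read_gripper_width();print("w over drawer",w)
    if w<.03: return False
    print("place guard",ctrl.move_linear(p.tolist(),feed=.1,guard=5),ctrl.read_tool_pos()[2],ctrl.read_gripper_width())
    ctrl.gripper_to(.046);ctrl.move_linear((p+[0,0,.14]).tolist(),feed=.2);return True
E
python3 - <<'E'
from pick import *
b=buckles(load("scene1"));[print(np.round(i,3)) for i in b]
b=[i for i in b if 34<i[3]<50 and i[0]>120];b.sort(key=lambda i:i[2]);i=b[0]
dz=pick(i[1],i[2],i[5]);place(-.195,-.075,dz)
[print(np.round(i,3)) for i in buckles(snap("scene","scene2"))];print(ctrl.read_time_s())
E
```

```text
[127.      0.52    0.201  40.5    29.9   100.6  ]
[81.     0.442  0.275 26.5   23.8   91.9  ]
[149.      0.517   0.265  41.3    31.2    86.5  ]
[150.      0.429   0.34   40.2    30.7   107.3  ]
down guard False [0.5204 0.2008 0.0056]
w 0.03242049422541547 0.0323727139476689
w over drawer 0.0322210486260756
place guard False 0.05919821374265674 0.032513085898958544
[81.     0.441  0.276 26.2   22.4   48.4  ]
[151.      0.517   0.265  41.5    30.7    84.6  ]
[153.      0.429   0.341  40.5    31.2   104.8  ]
19.1917
```

Run:
```python
from pick import *
for n,ly in((3,0.),(4,.075)):
    b=[i for i in buckles(snap("scene",f"scene{n}")) if 34<i[3]<50 and i[0]>120];b.sort(key=lambda i:i[2]);i=b[0];print(np.round(i,3))
    dz=pick(i[1],i[2],i[5])
    if not place(-.195,ly,dz): print("LOST");break
ctrl.move_j([-1.149,.32,1.565,0,1.257,-.02])
S=snap("scene","scene5");T=snap("top","top5");[print(np.round(i,3)) for i in buckles(S)];print(ctrl.read_time_s())
z=lambda im,x,y,w,h:cv2.resize(im[y:y+h,x:x+w,::-1],(400,300),interpolation=cv2.INTER_CUBIC)
cv2.imwrite("pics/zoom5.png",np.vstack([np.hstack([z(T["image"],270,180,140,105),z(S["image"],140,100,140,105)]),np.hstack([z(T["image"],150,190,120,90),z(S["image"],310,220,140,105)])]))
```

```text
[149.      0.517   0.265  41.7    31.2    85.3  ]
down guard False [0.5173 0.2655 0.0056]
w 0.03242595132918031 0.03246220497596034
w over drawer 0.03230938379224349
place guard False 0.059148591957170704 0.03259755821182986
[142.      0.43    0.341  40.4    30.4   105.3  ]
down guard False [0.4301 0.3409 0.0055]
w 0.03237466420251951 0.0324108187549817
w over drawer 0.032482836008588346
place guard False 0.05911461849634866 0.032316555908021904
[83.     0.442  0.276 25.5   25.    54.5  ]
39.0167
```

View pics/zoom5.png

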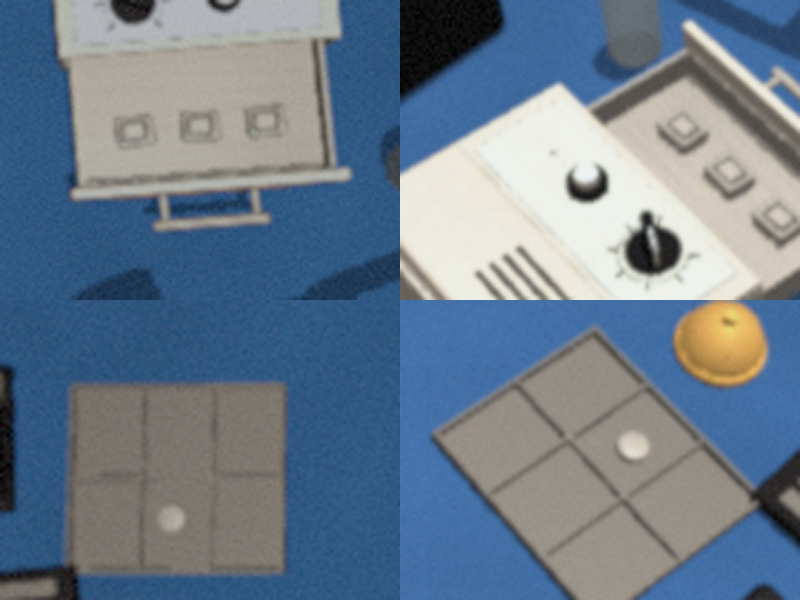

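All three buckles lie flat and apart in the drawer, and only the coat button is left in the tray. Next I'll shut the drawer.

Run:
```python
from rob import *
h=np.array([.4325,-.1948,.0715]);psi=best(h,yaw+np.pi/2);ctrl.gripper_to(.03,40)
ctrl.move_pose((h+[0,0,.13]).tolist(),q(psi));print(ctrl.move_linear(h.tolist(),feed=.1,guard=8),ctrl.read_tool_pos())
ctrl.gripper_to(0.,40);p=np.array(ctrl.read_tool_pos());d=Rz(yaw)@[1,0,0];print("w",ctrl.read_gripper_width(),toc(p))
print(ctrl.move_linear((p+d*.165).tolist(),feed=.06,guard=25));p=np.array(ctrl.read_tool_pos());print(toc(p),ctrl.read_contact_force())
ctrl.pause(.3);p=np.array(ctrl.read_tool_pos());print(toc(p),ctrl.read_contact_force())
ctrl.gripper_to(.03);ctrl.move_linear((p+[0,0,.16]).tolist(),feed=.2)
ctrl.move_j([-1.149,.32,1.565,0,1.257,-.02])
S=snap("scene","scene6");T=snap("top","top6");print(ctrl.read_time_s())
for c in(S,T):
    P=toc(cloud(c));m=(P[...,0]<-.135)&(P[...,0]>-.2)&(abs(P[...,1])<.09)&(P[...,2]>.06)&(P[...,2]<.11);Q=P[m];print(len(Q),np.median(Q,0).round(4),Q[Q[:,0]<np.median(Q[:,0])].mean(0).round(4))
```

```text
False [ 0.4329125  -0.19499276  0.07199438]
w 0.008930124726553591 [-0.30260031  0.00160129  0.07207244]
True
[-0.15315068  0.00113892  0.07209134] [-1.84723376 -0.45015122  4.44901101]
[-0.15314183  0.00110498  0.07211603] [-1.34295155  1.50981597  3.46831433]
48.1917
192 [-0.1513  0.0008  0.0902] [-0.1543 -0.0005  0.0908]
159 [-0.1529 -0.0012  0.0887] [-0.156   0.0005  0.0888]
```

Run:
```python
from rob import *
# firm push on the handle
ctrl.gripper_to(0.,40);a=tow((-.20,.001,.078));psi=best(a,yaw+np.pi/2)
ctrl.move_pose((a+[0,0,.13]).tolist(),q(psi));ctrl.move_linear(a.tolist(),feed=.15,guard=8)
print("push",ctrl.move_linear(tow((-.155,.001,.078)).tolist(),feed=.03,guard=25),toc(ctrl.read_tool_pos()),ctrl.read_contact_force())
ctrl.move_linear(a.tolist(),feed=.1);ctrl.move_linear((a+[0,0,.13]).tolist(),feed=.2)
# knob
k=np.array([.6727,-.1065,.1355]);s=np.radians(67.8);ctrl.gripper_to(.034,40)
print([np.round(ctrl.solve_ik(k.tolist(),q(x)),3) for x in(s,s-np.radians(107.5))])
ctrl.move_pose((k+[0,0,.06]).tolist(),q(s))
print("down",ctrl.move_linear(k.tolist(),feed=.06,guard=6),ctrl.read_tool_pos())
ctrl.gripper_to(0.,40);print("w",ctrl.read_gripper_width(),ctrl.read_tool_pos(),ctrl.read_ft_torque(),np.round(ctrl.read_q(),3),ctrl.read_time_s())
```

```text
push True [-0.17085197  0.001077    0.07766477] [-1.7158908  -1.30524186  5.58190914]
[array([-0.174,  0.55 ,  1.435, -0.   ,  1.156,  0.214]), array([-0.174,  0.55 ,  1.435, -0.   ,  1.156,  2.09 ])]
down False [ 0.67304136 -0.10650045  0.13600402]
w 0.011081126161127565 [ 0.67224807 -0.10606542  0.13615657] [ 0.24539063  0.51409508 -0.03203487] [-1.740e-01  5.490e-01  1.435e+00  1.000e-03  1.158e+00  2.140e-01] 56.1583
```

Run:
```python
from rob import *
q0=list(ctrl.read_q())
for a in np.linspace(q0[5],.214+1.886,5)[1:]:
    q1=q0[:];q1[5]=float(a);ctrl.move_j(q1)
ctrl.pause(.3)
print(np.round(ctrl.read_q(),4),Ro.from_quat(ctrl.read_eef_rot()).as_matrix()[:2,0],ctrl.read_gripper_width(),ctrl.read_ft_torque())
x=Ro.from_quat(ctrl.read_eef_rot()).as_matrix()[:,0];print("jaw yaw",np.degrees(np.arctan2(x[1],x[0])),"want",np.degrees(yaw)-45)
ctrl.gripper_to(.03);p=np.array(ctrl.read_tool_pos());ctrl.move_linear((p+[0,0,.1]).tolist(),feed=.15)
ctrl.move_j([-1.149,.32,1.565,0,1.257,-.02])
S=snap("scene","scene7");T=snap("top","top7");print(ctrl.read_time_s())
c=[]
for C_ in(T,S):
    u,v=proj(C_,[.6725,-.1066,.14])[0].round().astype(int);print(u,v);c.append(cv2.resize(C_["image"][v-17:v+17,u-17:u+17,::-1],(400,400),interpolation=cv2.INTER_CUBIC))
cv2.imwrite("pics/knob7.png",np.hstack(c))
```

```text
[-1.7370e-01  5.4920e-01  1.4349e+00  3.0000e-04  1.1582e+00  2.0992e+00] [ 0.76345172 -0.64586437] 0.011381138602410098 [-0.02677506  0.29429561  0.04504069]
jaw yaw -40.23053052500225 want -40.25
61.925
316 180
228 185
```

View pics/knob7.png

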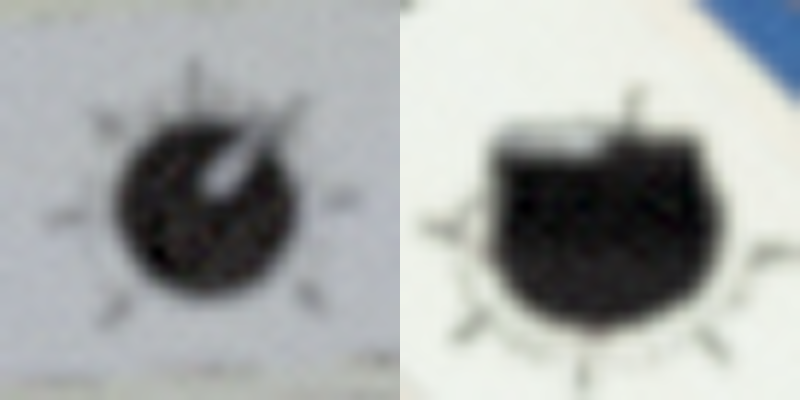

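The knob's white line now points at the fifth long tick (20): T crop (212,190)→(258,130), tick at (295,105). I'll check the angle numerically before pressing start.

Run:
```python
from m import *
def un(c,z):
    u,v=proj(c,[.6725,-.1066,.14])[0].round()-17; return (np.array(z)+.5)/(400/34)-.5+[u,v]
T,S=load("top7"),load("scene7")
for c,box in((T,(200,270,120,200)),(S,(95,215,118,158))):
    u,v=proj(c,[.6725,-.1066,.14])[0].round().astype(int)-17
    g=cv2.resize(c["image"][v:v+34,u:u+34].min(2),(400,400),interpolation=cv2.INTER_CUBIC).astype(float)
    x0,x1,y0,y1=box;w=g[y0:y1,x0:x1];yy,xx=np.mgrid[y0:y1,x0:x1]
    for t in(90,110,130):
        m=w>t
        if c is T: # ridge only: exclude bright plate beyond disc radius
            m&=(np.hypot(xx-207,yy-208)<80)
        else: m&=(yy>125)&(xx>100)
        P=toc(plane(c,un(c,np.c_[xx[m],yy[m]]),.161))[:,:2];W=w[m]-t+1
        mu=np.average(P,axis=0,weights=W);e,V=np.linalg.eigh(np.cov((P-mu).T,aweights=W));d=V[:,1]
        a=np.degrees(np.arctan2(d[1],d[0]));print(t,m.sum(),"own angle",round((a+90)%180-90,1),"elong",round((e[1]/e[0])**.5,1),"centre",mu.round(4))
```

```text
90 1690 own angle -44.4 elong 2.4 centre [-0.0523  0.0658]
110 1044 own angle -44.8 elong 2.4 centre [-0.0528  0.0662]
130 362 own angle -47.1 elong 2.5 centre [-0.0532  0.0665]
90 3342 own angle -41.2 elong 3.1 centre [-0.052   0.0627]
110 2907 own angle -41.7 elong 3.4 centre [-0.0522  0.0625]
130 2448 own angle -42.3 elong 3.7 centre [-0.0523  0.0622]
```

Run:
```python
from rob import *
b=tow((-.056,-.03,.165));psi=best(b,yaw+np.pi/2);ctrl.gripper_to(0.,40)
ctrl.move_pose((b+[0,0,.06]).tolist(),q(psi));ctrl.move_linear(b.tolist(),feed=.1,guard=5)
f0=ctrl.read_contact_force()[2]
print(ctrl.move_linear([*b[:2],.138],feed=.02,guard=12),ctrl.read_tool_pos(),f0,ctrl.read_contact_force()[2])
ctrl.pause(.3);print(ctrl.read_tool_pos(),ctrl.read_contact_force()[2])
ctrl.move_linear((b+[0,0,.06]).tolist(),feed=.1);ctrl.move_j([-1.149,.32,1.565,0,1.257,-.02])
S=snap("scene","scene8");T=snap("top","top8");print(ctrl.read_time_s())
cv2.imwrite("pics/end.png",np.hstack([cv2.resize(S["image"][100:380,110:450,::-1],(400,330)),cv2.resize(T["image"][100:300,60:460,::-1],(400,330))]))
```

```text
True [ 0.68113394 -0.20602387  0.14133742] 0.047016945865308496 5.304213185870178
[ 0.6811229  -0.20600038  0.14107642] 6.157329774860792
69.525
```

View pics/end.png

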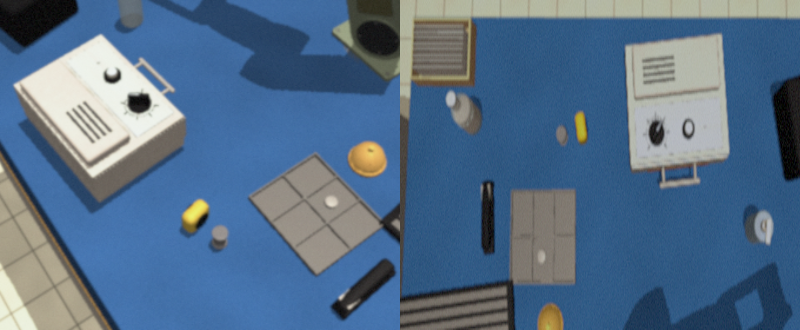

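The drawer is shut, the knob points at 20, and the bystanders haven't moved. The button bottomed at z 0.141, about 6 mm of travel, and I held it for 0.3 s. Handing in now.

```bash
python3 -c "
from plant import ctrl
print(ctrl.close_job())"
```

```text
the job is handed in; nothing more can be done
None
```

I handed the job in at about 70 s: all three buckles present lie flat in the shut drawer, the coat button is still in the tray, the timer is set to 20 minutes, and the start button was then pressed fully down; no verdict came back.

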